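Seat the slide carrier under the reader head

ROBOT

A 6-joint arm with a two-finger parallel gripper is mounted at the origin on a cart in front of the work surface, level with it; the furniture and walls round the work are solid. World frame = base frame: x ahead of the robot, y to its left, z up, the work surface at z = 0. Lengths are in m, angles in rad, forces in N, time in s.
With the tool pointing down it reaches from about 0.225 to 0.875 m from the base axis. Payload 3.4 kg.
Tool frame: the origin (TCP) lies between the finger pads; the fingertips stand 8 mm ahead of it and the grasp point (between the pads) lies 11 mm behind it; z points along the fingers, y is the line along which they close (so a half turn about z gives the same grasp; the last joint's range is limited). The gripper opens to 85 mm and grips with 20 to 120 N. Pads are 22 mm wide; open, the fingers measure 114 mm over their backs; the gripper's body (76 mm by 85 mm) begins 54 mm behind the grasp point. The pads swing forward as they close: fully open they stand 13 mm farther back than shut.
Start: joints at [1.035, 0.276, 1.505, -0, 1.361, -0.121], TCP at [0.232, 0.526, 0.239] pointing down, gripper open.
Joint ranges: [-2.89, 2.89], [-0.75, 2.08], [0.22, 2.7], [-1.18, 4.32], [0.11, 2.71], [-2.7, 2.7]. Speed limits (rad/s): [2.57, 2.57, 3.14, 3.14, 3.14, 3.14].

INTERFACE

Orientations are given as a unit quaternion [w, x, y, z].
In Python, from rig import manip gives the robot as it stands.
- The arm moves only by the tool move_arm, never from a script. Its argument "deltas" is a list that holds one entry, the list of rows, each a list of 5 numbers: the shift along the tool's x, y, z normalised to -1 to 1, where 1 is 80 cm, then the turn about the tool's z normalised to -1 to 1, where 1 is 120 degrees, then the closure, from -1 (fully open) to 1 (shut). In form: [[[tx, ty, tz, twist, grip], ...]]. A call has 1 to 12 rows; each row is the pose to reach, as a shift and turn from the pose commanded when the call began, along the tool's axes at that moment; what a row does not reach only later rows make up. A row lasts 1/10 s, in which the tool goes at most 50 mm and 8.59 degrees, less where a joint would pass 70% of its speed; a pose out of reach is approached as far as the arm can. A call with a number of a shift or a turn outside -1 to 1 is refused whole. A call with a gripper value outside its range is refused whole. The fingers move at their own pace and stop on an object; "squeeze" is the grip in N (left out, the last holds). Time passes only in rows, so rows that repeat a pose let the fingers close. It gives the time, the measured TCP pose, the force, the opening and the grip force at its end, in the units of the state.
- manip.get_state(): the state, without advancing time (a new reading comes with each control period).
- manip.get_image(name): name is "scene" or "side" or "wrist"; returns the picture (480x640x3 uint8, red, green, blue); there is no depth.
- manip.camera_params(name): a dict with "fx", "fy", "cx", "cy" (pixels), "dist" ([k1, k2, p1, p2, k3] as OpenCV has them; the pictures are not rectified), "R" (3x3) and "t" (3): a world point X has camera coordinates R X + t; the wrist camera has in their place "tool_from_camera" (4x4, takes a point from camera to tool coordinates, whose origin is the TCP and whose axes are the flange's). Camera axes: x right, y down, z forward; pixel columns grow to the right and rows downward; lengths in m; the calibration is good to about 2 mm. A picture is of the moment at which its call begins: read the wrist's pose just before it. camera_params takes no time and is no camera call.
- manip.sign_off(): hands the job in; it is judged then, once.
The state is a dict: "clock": time; "qpos": joint angles; "qd": joint speeds; "effort": joint torques, N m; "position": TCP position; "ee_rot": TCP orientation; "contact_force": force on the tool from outside, world axes, zero at the start; "moment": the same for the moment, N m; "width": finger opening in m; "gripper_force": force on a finger pad.
Only numpy, scipy, OpenCV 4.12 (cv2) and the standard library are available. Lean on these libraries where they do the work, as an engineer would, in place of code of your own. Each camera call takes 0.05 s, during which the arm holds its last target. There are 200 camera calls.

TASK

Put the blue slide carrier on the reader's deck, nose first, and slide it through the low tunnel under the reader head, past the sprung roller, until it is home against the hidden end stop. Then press it gently against the stop, with roughly 10 N beyond the sliding drag, for about a second (never let it press on the stop with more than 25 N), and let go, leaving it home and flat. Leave the tub, dish, white bottle and timer where they are.

Things in the scene. Friction and masses are not known exactly. Their poses are not given: they have to be found in the camera images.
- reader: White slide reader fixed to the bench. Origin: at bench height, straight below the middle of the tunnel mouth; x = pushing direction into the tunnel, z up. Bare metal deck, top 12 mm above the origin, 150 mm wide, from x = -160 to 125 mm. The white housing over the tunnel (x = 0 to 125 mm) is 129 mm wide and stands 47 mm above the deck; a black lens barrel on it reaches 55 mm.
- mouth (a point): middle of the tunnel mouth at deck height (reader x = 0). The tunnel is 63 mm wide, its roof 17 mm above the deck, 121 mm deep. Two blue lead-in guides, 12 mm high, flare outward from it to 30 mm in front of the mouth, where they stand about 95 mm apart.
- hold_down (a joint): height (m) by which the carrier has lifted the sprung rubber roller (30 mm wide, radius 10 mm), hidden in the tunnel 25 mm behind the mouth; at 0 its underside is 12 mm above the deck. A push of roughly 5 to 15 N takes the nose under it, and sliding on takes about as much.
- carrier: Blue slide carrier with three glass slides, loose, 120 x 60 x 14 mm, about 0.45 kg. Origin: centre of its underside; x points to its nose (the sloped end, 8 mm high at the tip), z up. The tail end (black grip lines) is square, 14 mm high, and still stands 40 to 60 mm outside the tunnel mouth when seated.
- carrier_nose (a point): middle of the carrier's nose face, 60 mm ahead of its origin, 4 mm above its underside
- carrier_tail (a point): middle of the carrier's square tail face, 60 mm behind its origin, 7 mm above its underside
- plunger (a joint): small brass plunger of the end stop, inside the tunnel, pressed in by the carrier's nose against a weak spring (about 1 N), value in m: 0 = out, 0.010 = nose against the two rigid steel stop lugs. The seated nose is 60 to 80 mm behind the mouth. Stop and carrier stand 25 N, not more.
- stop_unit: fixed mounting rail of the end stop, hidden in the tunnel; origin at deck height 70 mm behind the mouth, axes as the reader's. It carries the rigid steel stop (two lugs, 12 mm high, 20 mm either side of the middle) and its plunger; where along the rail the stop is clamped differs each time and is not measured.
- tub: white tub with yellow lid, 68 mm across, 74 mm high, loose bystander; origin centre of underside
- dish: round petri dish, 62 mm across, 14 mm high, loose bystander; origin centre of underside
- white_bottle: white bottle, 78 mm across, 103 mm high, loose bystander; origin centre of underside
- timer: small white bench timer, 68 x 60 x 15 mm, loose bystander; origin centre of underside
Mind the look-alikes: they are no part of the job. What is meant by the carrier is not turquoise, and is the smaller of those in its own colour.

How it is judged:
On the way, in this order (a step that is already met when the one before it is completed fails the run):
1. the carrier's nose is in the tunnel under the reader head, past the roller (x of carrier_nose in the frame of reader above 0.035 m and z of carrier_nose in the frame of reader below 0.022 m), for 0.1 s.
2. the carrier is home and pressed against the end stop with more than 5 N for 0.3 s (value of joint plunger above 0.009 m and contact force between carrier and stop_unit above 5 N), for 0.3 s.
At the end, for the whole second after the job is handed in: The carrier lies at rest, flat (within 0.04 rad) and straight (within 0.06 rad) in the tunnel, nose first, within 1 mm of the end stop (plunger pressed in more than 9 mm), let go (value of joint plunger above 0.009 m and x of carrier_nose in the frame of reader above 0.05 m and angle between the x axis of carrier and the x axis of reader, either way round below 0.06 rad and angle between carrier's own z axis and vertical below 0.04 rad and linear speed of carrier below 0.01 m/s); the robot touches nothing.
It fails at once if the carrier presses on the end stop with more than 25 N (contact force between carrier and stop_unit above 25 N).
It fails at once if the yellow-lidded tub is moved more than 15 mm (distance of tub from where it was at the start of the episode above 0.015 m).
It fails at once if the petri dish is moved more than 15 mm (distance of dish from where it was at the start of the episode above 0.015 m).
It fails at once if the white bottle is moved more than 15 mm (distance of white_bottle from where it was at the start of the episode above 0.015 m).
It fails at once if the timer is moved more than 15 mm (distance of timer from where it was at the start of the episode above 0.015 m).
It also fails if it takes over 70 s, if anything falls off the work surface, if the arm or the gripper's body presses on something with over 40 N, if the wrist force passes 120 N, or if a joint passes its speed limit or range.

## Working session

There is one attempt and no reset: what is moved stays moved. The work goes in short steps, Python scripts to look and compute and a tool call to move; the robot and the scene stay as the last step left them, time stands still between calls to the robot, and variables do not carry over. Pictures are saved under pics/ and viewed, at most 10 in all, crops included, and the job is handed in when it is done.

Besides the shell and the picture viewer there is one more tool, called in YAML: its name, and indented under it one key for each argument. move_arm: Moves the arm, as the interface text tells. Scaled input: -1 to 1 covers 80 cm each way for a shift and 120 degrees each way for a turn. Its arguments: {"type":"object","properties":{"deltas":{"type":"array","items":{"type":"array","items":{"type":"array","items":{"type":"number","minimum":-1,"maximum":1}}}},"squeeze":{"type":"number"}},"required":["deltas"]}

```bash
mkdir -p pics
python3 - <<'E'
from rig import manip
import cv2,numpy as np
s=manip.get_state();print({k:np.round(v,3).tolist() for k,v in s.items()})
for n in("scene","side","wrist"):
    p=manip.camera_params(n);print(n,{k:np.round(v,4).tolist() for k,v in p.items()})
    cv2.imwrite(f"pics/{n}0.png",manip.get_image(n)[...,::-1])
E
```

```text
{'clock': 0.0, 'qpos': [1.035, 0.277, 1.506, -0.0, 1.361, -0.121], 'qd': [0.001, -0.002, 0.0, -0.0, -0.001, 0.0], 'effort': [-0.001, -41.678, -24.58, -0.0, 0.011, 0.0], 'position': [0.231, 0.526, 0.238], 'ee_rot': [-0.0, 0.206, 0.979, -0.001], 'contact_force': [0.32, 0.305, 0.373], 'moment': [0.048, 0.06, 0.037], 'gripper_force': 0.0, 'width': 0.086}
scene {'fx': 541.8819, 'fy': 541.8819, 'cx': 322.1388, 'cy': 244.7809, 'dist': [-0.0961, 0.0, 0.0, 0.0, 0.0], 'R': [[0.7529, -0.6577, -0.0242], [-0.3834, -0.4084, -0.8284], [0.5349, 0.633, -0.5596]], 't': [-0.4989, 0.1707, 1.3829]}
side {'fx': 565.374, 'fy': 565.374, 'cx': 321.8263, 'cy': 237.4499, 'dist': [0.0171, 0.0, 0.0, 0.0, 0.0], 'R': [[0.9998, 0.012, 0.0178], [0.0215, -0.5468, -0.837], [-0.0003, 0.8372, -0.5469]], 't': [-0.5198, -0.0613, 1.6751]}
wrist {'fx': 342.4507, 'fy': 342.4507, 'cx': 313.44, 'cy': 244.8864, 'dist': [-0.0092, 0.0, 0.0, 0.0, 0.0], 'tool_from_camera': [[0.0, -0.9633, -0.2685, 0.0677], [1.0, 0.0001, -0.0001, -0.0005], [0.0001, -0.2685, 0.9633, -0.1348], [0.0, 0.0, 0.0, 1.0]]}
```

View pics/scene0.png

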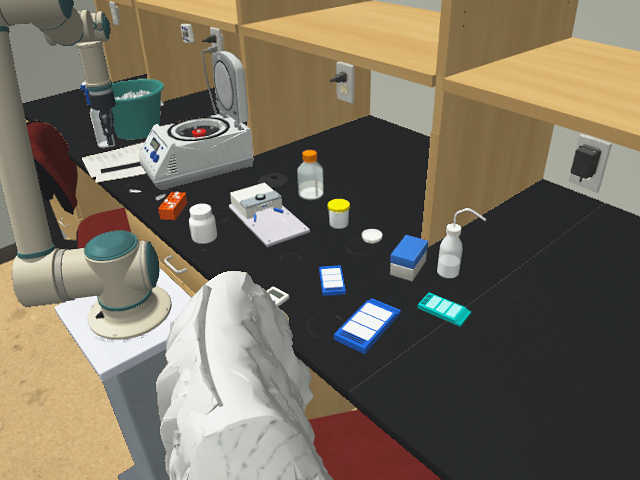

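View pics/side0.png

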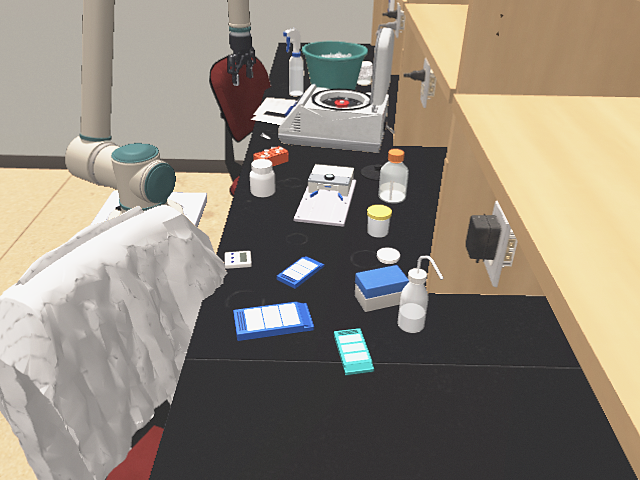

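The scene view (and side view) shows these carrier candidates:
- Small blue at scene (332,280), side (300,271).
- Large blue at scene (368,324), side (273,320).
- Turquoise at scene (443,308), side (353,350).
- Blue-lidded box at scene (408,257).

By the description, the small blue one is the carrier. The reader is at scene (268,213), side (327,195).

```bash
cat > h.py <<'E'
from rig import manip
import cv2,numpy as np
from scipy.spatial.transform import Rotation as Ro
def cam(n,s=None):
    p=manip.camera_params(n);K=np.array([[p['fx'],0,p['cx']],[0,p['fy'],p['cy']],[0,0,1]]);d=np.array(p['dist'])
    if 'R' in p: R=np.array(p['R']);t=np.array(p['t'])
    else:
        s=s or manip.get_state();T=np.eye(4);T[:3,:3]=Ro.from_quat(np.roll(s['ee_rot'],-1)).as_matrix();T[:3,3]=s['position']
        M=np.linalg.inv(T@np.array(p['tool_from_camera']));R=M[:3,:3];t=M[:3,3]
    return K,d,R,t
def cast(c,px,z):
    K,d,R,t=c;u=cv2.undistortPoints(np.float64(px).reshape(-1,1,2),K,d)[:,0]
    r=np.c_[u,np.ones(len(u))]@R;o=-R.T@t
    return o+r*((z-o[2])/r[:,2])[:,None]
def proj(c,X):
    K,d,R,t=c;return cv2.projectPoints(np.float64(X).reshape(-1,3),cv2.Rodrigues(R)[0],t,K,d)[0][:,0]
def blue(im,lo=105,hi=130):
    return cv2.inRange(cv2.cvtColor(im,cv2.COLOR_RGB2HSV),(lo,120,60),(hi,255,255))
E
python3 - <<'E'
from h import *
a=cv2.imread('pics/scene0.png');b=cv2.imread('pics/side0.png')
A=[a[255:305,305:365],a[175:250,220:320]];B=[b[250:292,270:330],b[155:230,285:365]]
f=lambda im:cv2.resize(im,(400,300),interpolation=cv2.INTER_CUBIC)
cv2.imwrite('pics/crop0.png',np.vstack([np.hstack(list(map(f,A))),np.hstack(list(map(f,B)))]))
for n,im,c in(("scene",a,(332,280)),("side",b,(300,271))):
    m=cv2.morphologyEx(blue(im[...,::-1]),cv2.MORPH_CLOSE,np.ones((9,9)))
    for k in cv2.findContours(m,0,2)[0]:
        if cv2.pointPolygonTest(k,c,False)>=0:
            r=cv2.minAreaRect(k);X=cast(cam(n),cv2.boxPoints(r),.012)
            M=cv2.moments(k);print(n,cv2.boxPoints(r).round(1).tolist(),cast(cam(n),[[M['m10']/M['m00'],M['m01']/M['m00']]],.01).round(3)); print(X.round(3))
E
```

```text
scene [[317.79998779296875, 266.29998779296875], [341.29998779296875, 262.79998779296875], [345.79998779296875, 293.70001220703125], [322.29998779296875, 297.20001220703125]] [[ 0.462 -0.269  0.01 ]]
[[ 0.474 -0.198  0.012]
 [ 0.533 -0.23   0.012]
 [ 0.449 -0.338  0.012]
 [ 0.395 -0.308  0.012]]
side [[274.79998779296875, 276.1000061035156], [311.5, 248.60000610351562], [324.3999938964844, 265.8999938964844], [287.79998779296875, 293.3999938964844]] [[ 0.465 -0.268  0.01 ]]
[[ 0.405 -0.293  0.012]
 [ 0.494 -0.166  0.012]
 [ 0.529 -0.244  0.012]
 [ 0.442 -0.36   0.012]]
```

View pics/crop0.png

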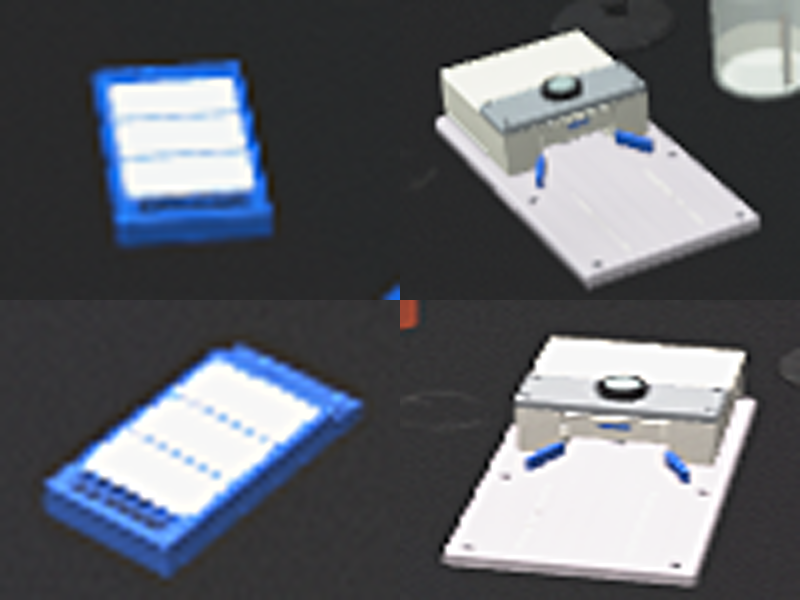

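The crop confirms the small blue carrier: black grip lines (tail) at the end near scene (335,293) / side (280,285), nose at the far end. Front deck corners are at scene (267.5,244.5), (310,229.5) and side (293.6,220), (344.4,224).

Run:
```python
from h import *
a=cast(cam('scene'),[[267.5,244.5],[310,229.5],[229,204.5]],.012);b=cast(cam('side'),[[293.6,220],[344.4,224],[356.4,180]],.012)
print(a.round(3),b.round(3))
for X in(a,b):
    f=(X[0]+X[1])/2;w=X[1]-X[0];print(f,np.linalg.norm(w[:2]),'yaw',np.degrees(np.arctan2(w[0],-w[1])))
print(a[2]-a[0],b[2]-b[1],[np.degrees(np.arctan2(v[1],v[0])) for v in(a[2]-a[0],b[2]-b[1])])
s=manip.get_state();R=Ro.from_quat(np.roll(s['ee_rot'],-1)).as_matrix();print(R.round(3))
t=np.array([.463,-.268,.25]);print(R.T@(t-s['position'])/.8, s['position'])
```

```text
[[ 0.436 -0.014  0.012]
 [ 0.581 -0.037  0.012]
 [ 0.484  0.269  0.012]] [[ 0.437 -0.02   0.012]
 [ 0.586 -0.036  0.012]
 [ 0.631  0.242  0.012]]
[ 0.50874347 -0.02547626  0.012     ] 0.14670122600423638 yaw 80.92255666688483
[ 0.51149803 -0.02813939  0.012     ] 0.14895612714810935 yaw 83.78000243398573
[0.04796601 0.28267637 0.        ] [0.04565846 0.27813872 0.        ] [np.float64(80.36948303931842), np.float64(80.67763242533148)]
[[-0.915  0.403 -0.001]
 [ 0.403  0.915 -0.001]
 [ 0.    -0.001 -1.   ]]
[-0.66471466 -0.79164903 -0.01320502] [0.23154609 0.52590539 0.2386279 ]
```

move_arm:
  deltas:
    - [[-0.665, -0.792, 0.04, 0.867, -1], [-0.665, -0.792, 0.04, 0.867, -1], [-0.665, -0.792, 0.04, 0.867, -1], [-0.665, -0.792, 0.04, 0.867, -1], [-0.665, -0.792, 0.04, 0.867, -1], [-0.665, -0.792, 0.04, 0.867, -1], [-0.665, -0.792, 0.04, 0.867, -1], [-0.665, -0.792, 0.04, 0.867, -1], [-0.665, -0.792, 0.04, 0.867, -1], [-0.665, -0.792, 0.04, 0.867, -1], [-0.665, -0.792, 0.04, 0.867, -1], [-0.665, -0.792, 0.04, 0.867, -1]]

```text
clock: 1.35
position: [0.3995, -0.0514, 0.2161]
ee_rot: [0.0, 0.896, 0.444, 0.0]
contact_force: [1.2, 0.6, 0.5]
width: 0.0855
gripper_force: 0.0
```

```bash
cat >> h.py <<'E'
def go(t,yaw=None):
    "shift in move units to world TCP t, twist to bring tool x to world yaw (deg)"
    s=manip.get_state();R=Ro.from_quat(np.roll(s['ee_rot'],-1)).as_matrix()
    a=np.degrees(np.arctan2(R[1,0],R[0,0]));print('t',round(s['clock'],2),'pos',np.round(s['position'],4),'toolx yaw',a.round(2),'q6',round(s['qpos'][5],2),'F',np.round(s['contact_force'],1),'w',round(s['width'],4))
    if t is not None: print('delta',(R.T@(np.array(t)-s['position'])/.8).round(4))
    if yaw is not None: print('twist',round(((a-yaw+180)%360-180)/120,4))
E
python3 -c "
from h import *
go([.463,-.268,.2],52)"
```

```text
t 1.35 pos [ 0.3995 -0.0514  0.2161] toolx yaw 52.71 q6 0.35 F [1.2 0.6 0.5] w 0.0855
delta [-0.1674  0.2272  0.0201]
twist 0.0059
```

move_arm:
  deltas:
    - [[-0.167, 0.227, 0.02, 0.006, -1], [-0.167, 0.227, 0.02, 0.006, -1], [-0.167, 0.227, 0.02, 0.006, -1], [-0.167, 0.227, 0.02, 0.006, -1], [-0.167, 0.227, 0.02, 0.006, -1], [-0.167, 0.227, 0.02, 0.006, -1], [-0.167, 0.227, 0.02, 0.006, -1]]

```text
clock: 2.05
position: [0.4641, -0.2651, 0.1994]
ee_rot: [-0.001, 0.898, 0.441, -0.0]
contact_force: [-0.3, 1.6, -0.3]
width: 0.0856
gripper_force: 0.0
```

Run:
```python
from h import *
c=cam('wrist');im=manip.get_image('wrist');cv2.imwrite('pics/w1.png',im[...,::-1])
go([.463,-.268,.2],52)
m=cv2.morphologyEx(blue(im),cv2.MORPH_CLOSE,np.ones((9,9)))
k=max(cv2.findContours(m,0,2)[0],key=cv2.contourArea);b=cv2.boxPoints(cv2.minAreaRect(k))
X=cast(c,b,.012);print(b.round(1).tolist(),X.round(4),X.mean(0).round(4));print([np.linalg.norm(X[i]-X[i-1]).round(4) for i in range(4)],[np.degrees(np.arctan2(*(X[i]-X[i-1])[1::-1])).round(1) for i in range(4)])
```

```text
t 2.1 pos [ 0.4639 -0.2643  0.1996] toolx yaw 52.37 q6 0.01 F [-0.1  0.2 -0.2] w 0.0857
delta [-0.0043  0.0019 -0.0005]
twist 0.0031
[[500.70001220703125, 208.3000030517578], [603.7000122070312, 73.0999984741211], [683.2999877929688, 133.8000030517578], [580.4000244140625, 268.8999938964844]] [[ 0.6135 -0.3628  0.012 ]
 [ 0.7427 -0.3138  0.012 ]
 [ 0.7789 -0.4043  0.012 ]
 [ 0.6466 -0.4655  0.012 ]] [ 0.6954 -0.3866  0.012 ]
[np.float64(0.108), np.float64(0.1382), np.float64(0.0974), np.float64(0.1457)] [np.float64(107.9), np.float64(20.7), np.float64(-68.2), np.float64(-155.2)]
```

View pics/w1.png

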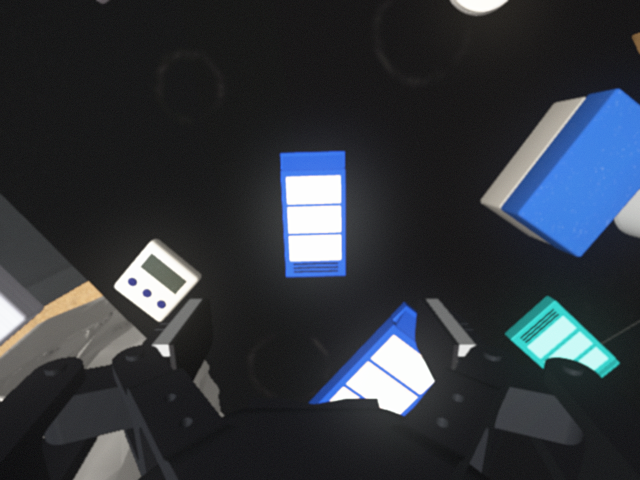

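The wrist view shows the carrier at (313,213), nose edge (280,153)-(345,151), tail edge (286,276)-(346,275). The mask picked the blue box, so I'll use these corners. The timer at (158,280) and the large blue carrier at (380,370) are clear of the fingers' path if I grasp near the tail.

Run:
```python
from h import *
c=cam('wrist');im=cv2.imread('pics/w1.png')[...,::-1]
m=cv2.morphologyEx(blue(im),cv2.MORPH_CLOSE,np.ones((9,9)))
k=[k for k in cv2.findContours(m,0,2)[0] if cv2.pointPolygonTest(k,(313,213),False)>0][0]
b=cv2.boxPoints(cv2.minAreaRect(k));print(b.round(1).tolist())
n=cast(c,[[280,153],[345,151]],.008).mean(0);t=cast(c,[[286,276],[346,275]],.014 if 0 else .007).mean(0)
print(n,t,np.linalg.norm((n-t)[:2]))
u=(n-t)[:2]/np.linalg.norm((n-t)[:2]);ya=np.degrees(np.arctan2(u[1],u[0]));print('yaw',ya)
X=cast(c,b,.008);print(X.mean(0),[np.linalg.norm(X[i]-X[i-1]).round(4) for i in range(4)])
ctr=(n+t)[:2]/2;g=ctr-.028*u;print('ctr',ctr,'grasp',g)
for z in(.05,.005):go([*g,z],ya)
```

```text
[[278.8999938964844, 150.39999389648438], [345.0, 149.8000030517578], [346.1000061035156, 276.70001220703125], [280.1000061035156, 277.29998779296875]]
[ 0.50317399 -0.21196559  0.008     ] [ 0.43180256 -0.31025911  0.007     ] 0.12147220783919904
yaw 54.016405317621185
[ 0.46624984 -0.25990116  0.008     ] [np.float64(0.1245), np.float64(0.0608), np.float64(0.1243), np.float64(0.0672)]
ctr [ 0.46748827 -0.26111235] grasp [ 0.45103677 -0.28376954]
t 2.1 pos [ 0.4639 -0.2643  0.1996] toolx yaw 52.37 q6 0.01 F [-0.1  0.2 -0.2] w 0.0857
delta [-0.0292  0.0025  0.187 ]
twist -0.0137
t 2.1 pos [ 0.4639 -0.2643  0.1996] toolx yaw 52.37 q6 0.01 F [-0.1  0.2 -0.2] w 0.0857
delta [-0.0292  0.0026  0.2432]
twist -0.0137
```

move_arm:
  deltas:
    - [[-0.029, 0.0025, 0.06, -0.011, -1], [-0.029, 0.0025, 0.12, -0.011, -1], [-0.029, 0.0025, 0.18, -0.011, -1], [-0.029, 0.0025, 0.2, -0.011, -1], [-0.029, 0.0025, 0.22, -0.011, -1], [-0.029, 0.0025, 0.235, -0.011, -1], [-0.029, 0.0025, 0.24, -0.011, -1], [-0.029, 0.0025, 0.24, -0.011, -1]]

```text
clock: 2.9
position: [0.452, -0.2841, 0.0082]
ee_rot: [-0.0, 0.892, 0.452, 0.0]
contact_force: [0.1, -0.1, -0.1]
width: 0.0854
gripper_force: 0.0
```

Run:
```python
from h import *
go([.451,-.284,.005],53.6)
im=manip.get_image('wrist');cv2.imwrite('pics/w2.png',im[...,::-1])
```

```text
t 2.9 pos [ 0.452  -0.2841  0.0082] toolx yaw 53.75 q6 -0.06 F [ 0.1 -0.1 -0.1] w 0.0854
delta [-0.0006 -0.0011  0.004 ]
twist 0.0012
```

View pics/w2.png

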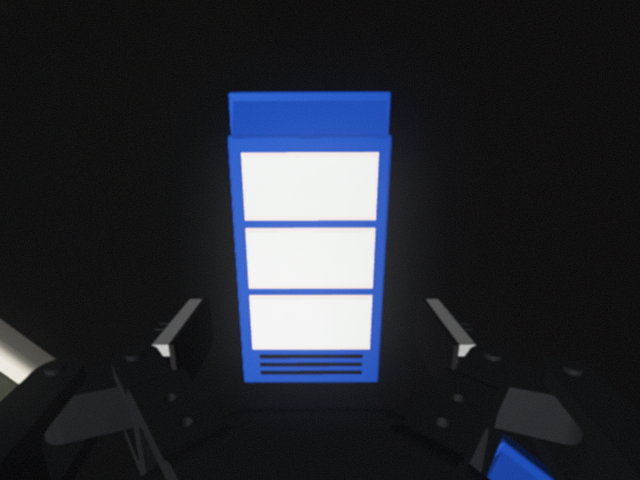

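The carrier sits centred between the pads, with its tail edge at (311,380), so I can close.

move_arm:
  deltas:
    - [[0, 0, 0.0025, 0, -0.5], [0, 0, 0.0025, 0, 0.2], [0, 0, 0.0025, 0, 1], [0, 0, 0.0025, 0, 1], [0, 0, 0.0025, 0, 1], [0, 0, 0.0025, 0, 1], [0, 0, 0.0025, 0, 1]]
  squeeze: 80

```text
clock: 3.65
position: [0.4521, -0.2849, 0.0072]
ee_rot: [0.0, 0.892, 0.452, 0.0]
contact_force: [0.1, 1.7, 5.2]
width: 0.0582
gripper_force: 85.9
```

move_arm:
  deltas:
    - [[0, 0, -0.03, 0, 1], [0, 0, -0.06, 0, 1], [0, 0, -0.09, 0, 1], [0, 0, -0.09, 0, 1]]

```text
clock: 4.05
position: [0.4537, -0.2863, 0.0808]
ee_rot: [0.003, 0.892, 0.452, 0.001]
contact_force: [0.3, -0.8, -5.1]
width: 0.0576
gripper_force: 87.7
```

```bash
python3 -c "
from h import *
go([.514,-.0,.065],81)"
```

```text
t 4.05 pos [ 0.4537 -0.2863  0.0808] toolx yaw 53.7 q6 -0.06 F [ 0.3 -0.8 -5.1] w 0.0576
delta [ 0.3331 -0.1512  0.0186]
twist -0.2275
```

move_arm:
  deltas:
    - [[0.05, -0.023, 0.003, -0.04, 1], [0.1, -0.045, 0.006, -0.08, 1], [0.15, -0.068, 0.008, -0.12, 1], [0.2, -0.091, 0.011, -0.15, 1], [0.25, -0.113, 0.014, -0.18, 1], [0.3, -0.136, 0.017, -0.21, 1], [0.325, -0.147, 0.019, -0.2275, 1], [0.333, -0.151, 0.019, -0.2275, 1], [0.333, -0.151, 0.019, -0.2275, 1], [0.333, -0.151, 0.019, -0.2275, 1]]

```text
clock: 5.05
position: [0.5118, 0.0006, 0.0623]
ee_rot: [-0.0, 0.761, 0.649, -0.001]
contact_force: [-0.7, -0.3, -4.8]
width: 0.0576
gripper_force: 87.5
```

Run:
```python
from h import *
go([.514,-.0,.065],81)
im=manip.get_image('wrist');cv2.imwrite('pics/w3.png',im[...,::-1])
```

```text
t 5.05 pos [0.5118 0.0006 0.0623] toolx yaw 80.97 q6 0.02 F [-0.7 -0.3 -4.8] w 0.0576
delta [-0.0003  0.0029 -0.0034]
twist -0.0002
```

View pics/w3.png

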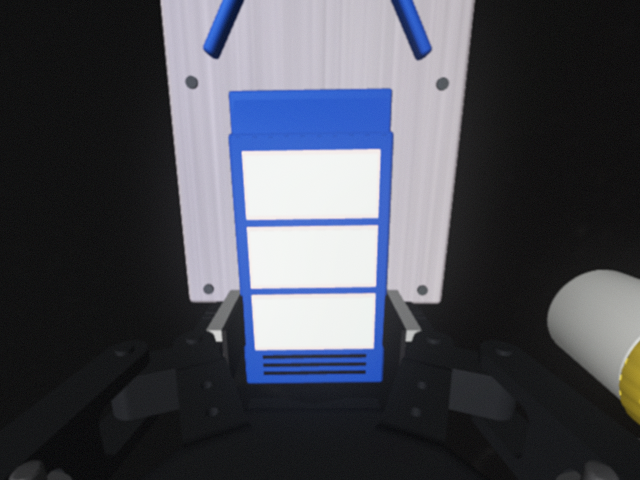

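Wrist view: the carrier is held straight (nose edge (229,91)-(392,90), tail edge (248,382)-(383,381)) over the deck. Deck front corners are (189,302) and (442,302), screws (191,82), (442,83), (208,289), (422,290), and guide tips (213,52), (421,52). The tub at right is clear.

Run:
```python
from h import *
c=cam('wrist');s=manip.get_state()
D=cast(c,[[189,302],[442,302],[191,82],[442,83],[208,289],[422,290]],.012);G=cast(c,[[213,52],[421,52]],.024)
p=s['position'];bz=p[2]-.006
N=cast(c,[[229,91],[392,90]],bz+.008);T=cast(c,[[248,382],[383,381]],bz+.014)
L=lambda X:np.linalg.norm((X[1]-X[0])[:2])
print('widths',L(D),L(D[2:]),L(G),L(N),L(T),'len',L([T.mean(0),N.mean(0)]))
m=[D[:2].mean(0),D[4:].mean(0),D[2:4].mean(0),G.mean(0)];print(np.round(m,4))
ang=lambda v:np.degrees(np.arctan2(v[1],v[0])).round(2)
print('axis yaw',ang(m[2]-m[1]),ang(m[3]-m[0]),'perp',ang(D[3]-D[2])+90,ang(D[1]-D[0])+90,'sides',ang(D[2]-D[4]),ang(D[3]-D[5]))
print('carrier',N.mean(0),T.mean(0),ang(N.mean(0)-T.mean(0)),'perp',ang(N[1]-N[0])+90,ang(T[1]-T[0])+90)
th=np.radians(81);u=np.array([np.cos(th),np.sin(th)]);v=np.array([-u[1],u[0]])
for nme,q in(('edge',m[0]),('scr',m[2]),('guide',m[3]),('N',N.mean(0)),('T',T.mean(0)),('tcp',p)):print(nme,'u',((q-m[0])[:2]@u).round(4),'v',((q-m[0])[:2]@v).round(4))
```

```text
widths 0.1493409181328959 0.1248854784288407 0.0947373782509092 0.058415355274716044 0.058543268046289974 len 0.11730057649027584
[[ 0.5102 -0.0189  0.012 ]
 [ 0.5112 -0.011   0.012 ]
 [ 0.5293  0.0984  0.012 ]
 [ 0.5311  0.109   0.024 ]]
axis yaw 80.62 80.74 perp 80.72 80.96000000000001 sides 80.61 80.63
carrier [0.52492949 0.08721357 0.06450092] [ 0.50837087 -0.02891239  0.07050092] 81.88 perp 81.25 81.47
edge u 0.0 v 0.0
scr u 0.1189 v -0.0005
guide u 0.1296 v -0.0006
N u 0.1071 v 0.0021
T u -0.0101 v 0.0003
tcp u 0.0193 v 0.0013
```

move_arm:
  deltas:
    - [[0, 0.0013, 0.02, 0.0075, 1], [0, 0.0013, 0.035, 0.0075, 1], [0, 0.0013, 0.044, 0.0075, 1], [0, 0.0013, 0.049, 0.0075, 1], [0, 0.0013, 0.05, 0.0075, 1], [0, 0.0013, 0.05, 0.0075, 1]]

```text
clock: 5.7
position: [0.5136, 0.0011, 0.023]
ee_rot: [0.0, 0.766, 0.643, 0.0]
contact_force: [-0.5, -0.4, -3.9]
width: 0.0577
gripper_force: 87.5
```

```bash
python3 -c "
from h import *
go([.514,-.0,.019],80.1)"
```

```text
t 5.7 pos [0.5136 0.0011 0.023 ] toolx yaw 80.1 q6 0.04 F [-0.5 -0.4 -3.9] w 0.0577
delta [-0.0013  0.0008  0.005 ]
twist -0.0
```

move_arm:
  deltas:
    - [[0, 0, 0.002, 0, 1], [0, 0, 0.0035, 0, 1], [0, 0, 0.0035, 0, 1]]

```text
clock: 6.0
position: [0.5134, 0.0013, 0.0202]
ee_rot: [0.0, 0.765, 0.644, 0.0]
contact_force: [-0.3, 0.2, -4.7]
width: 0.0576
gripper_force: 87.5
```

move_arm:
  deltas:
    - [[0, 0, 0.001, 0, 1], [0, 0, 0.0015, 0, 1], [0, 0, 0.0015, 0, 1]]

```text
clock: 6.3
position: [0.5135, 0.0013, 0.0193]
ee_rot: [0.0, 0.765, 0.643, 0.0]
contact_force: [-0.9, 0.0, 1.1]
width: 0.0574
gripper_force: 88.1
```

move_arm:
  deltas:
    - [[0.012, -0.0001, 0, 0, 1], [0.024, -0.0003, 0, 0, 1], [0.036, -0.0004, 0, 0, 1], [0.048, -0.0005, 0, 0, 1], [0.056, -0.0006, 0, 0, 1], [0.056, -0.0006, 0, 0, 1]]

```text
clock: 6.9
position: [0.5212, 0.0472, 0.0193]
ee_rot: [-0.0, 0.765, 0.644, 0.001]
contact_force: [-0.3, 2.2, 5.0]
width: 0.0577
gripper_force: 88.6
```

Run:
```python
from h import *
go(None)
c=cam('wrist');im=manip.get_image('wrist');cv2.imwrite('pics/w4.png',im[...,::-1])
```

```text
t 6.9 pos [0.5212 0.0472 0.0193] toolx yaw 80.13 q6 0.13 F [-0.3  2.2  5. ] w 0.0577
```

View pics/w4.png

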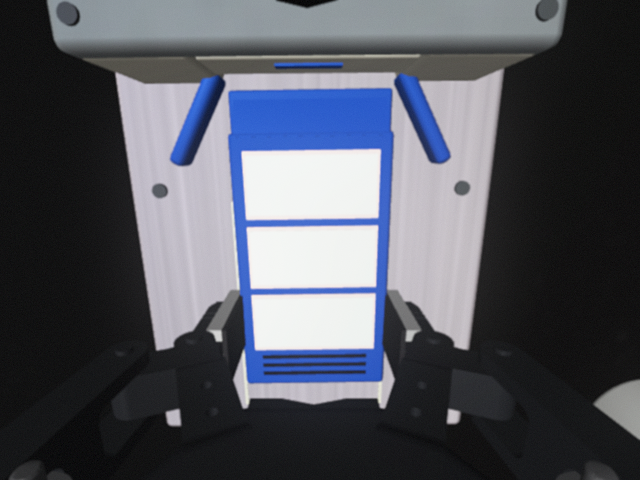

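The carrier is centred between the guides (nose centre 310, guide throat (213,80)-(407,80)) and parallel to the deck, so I'll push on gripped.

move_arm:
  deltas:
    - [[0.008, -0.0001, 0, 0, 1], [0.016, -0.0002, 0, 0, 1], [0.024, -0.0003, 0, 0, 1], [0.032, -0.0003, 0, 0, 1], [0.032, -0.0003, 0, 0, 1]]

```text
clock: 7.45
position: [0.5251, 0.0709, 0.0193]
ee_rot: [0.0, 0.765, 0.643, 0.0]
contact_force: [-0.5, -1.6, 6.2]
width: 0.0578
gripper_force: 88.7
```

move_arm:
  deltas:
    - [[0.005, 0, 0, 0, 1], [0.01, -0.0001, 0, 0, 1], [0.015, -0.0002, 0, 0, 1], [0.02, -0.0002, 0, 0, 1], [0.026, -0.0003, 0, 0, 1], [0.026, -0.0003, 0, 0, 1], [0.026, -0.0003, 0, 0, 1]]

```text
clock: 8.15
position: [0.5281, 0.0896, 0.0193]
ee_rot: [0.001, 0.765, 0.644, -0.001]
contact_force: [-0.7, -5.7, 6.3]
width: 0.0575
gripper_force: 88.8
```

Run:
```python
from h import *
go(None);s=manip.get_state();u=np.array([.1616,.9869]);x=(s['position'][:2]-[.5361,.139])@u;print('tcp xr',x,'nose',x+.088)
```

```text
t 8.15 pos [0.5281 0.0896 0.0193] toolx yaw 80.17 q6 0.21 F [-0.7 -5.7  6.3] w 0.0575
tcp xr -0.05002578455160049 nose 0.037974215448399504
```

move_arm:
  deltas:
    - [[0, 0, 0, 0, -1], [0, 0, 0, 0, -1], [0, 0, 0, 0, -1], [0, 0, 0, 0, -1], [0, 0, -0.03, 0, -1], [0, 0, -0.06, 0, -1], [-0.035, 0, -0.06, 0, 0], [-0.07, 0.0007, -0.06, 0, 1], [-0.075, 0.0008, -0.06, 0, 1], [-0.075, 0.0008, -0.06, 0, 1], [-0.075, 0.0008, -0.06, 0, 1], [-0.075, 0.0008, -0.06, 0, 1]]

```text
clock: 9.35
position: [0.5185, 0.0329, 0.0667]
ee_rot: [-0.0, 0.765, 0.644, 0.0]
contact_force: [-0.2, 1.0, -0.4]
width: 0.0004
gripper_force: 0.0
```

Run:
```python
from h import *
go([.5361-.1616*.108,.139-.9869*.108,.023],80.7);s=manip.get_state();u=np.array([.1616,.9869]);x=(s['position'][:2]-[.5361,.139])@u;print('tcp xr',x)
im=manip.get_image('wrist');cv2.imwrite('pics/w5.png',im[...,::-1])
```

```text
t 9.35 pos [0.5185 0.0329 0.0667] toolx yaw 80.14 q6 0.1 F [-0.2  1.  -0.4] w 0.0004
delta [-0.0006  0.0003  0.0546]
twist -0.0046
tcp xr -0.10754564445277667
```

View pics/w5.png

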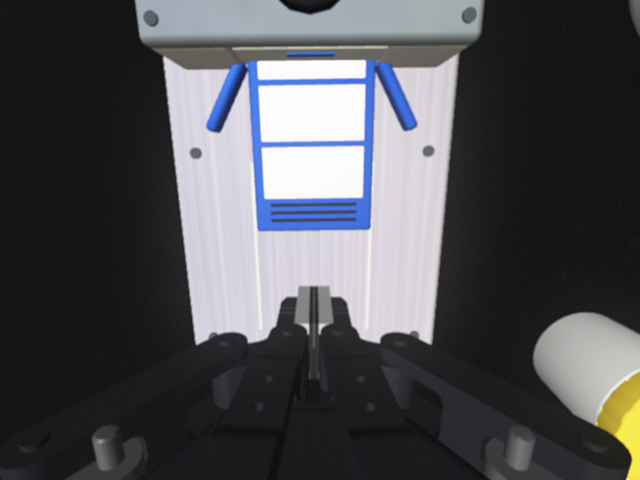

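The carrier is released, straight in the tunnel, tail edge at (257,229)-(371,229); the closed fingers at (313,300) are behind it.

Run:
```python
from h import *
T=cast(cam('wrist'),[[257,229.],[371,229]],.026);u=np.array([.1616,.9869]);v=np.array([-.9869,.1616])
print((T[:,:2]-[.5361,.139])@u,(T[:,:2]-[.5361,.139])@v, (manip.get_state()['position'][:2]-[.5361,.139])@v)
```

```text
[-0.08008966 -0.08065101] [ 0.02945782 -0.03047833] 0.00023422032295549247
```

move_arm:
  deltas:
    - [[-0.004, 0, 0.02, -0.004, 1], [-0.004, 0, 0.04, -0.004, 1], [-0.004, 0, 0.05, -0.004, 1], [-0.004, 0, 0.053, -0.004, 1], [-0.004, 0, 0.053, -0.004, 1]]

```text
clock: 9.9
position: [0.5179, 0.0292, 0.0243]
ee_rot: [-0.0, 0.763, 0.647, -0.0]
contact_force: [0.1, 0.1, -0.1]
width: -0.0
gripper_force: 0.0
```

move_arm:
  deltas:
    - [[0.008, 0, 0, 0, 1], [0.014, 0, 0, 0, 1], [0.02, 0, 0, 0, 1], [0.024, 0, 0, 0, 1], [0.028, 0, 0, 0, 1], [0.028, 0, 0, 0, 1]]

```text
clock: 10.5
position: [0.5215, 0.0503, 0.0248]
ee_rot: [0.001, 0.762, 0.647, -0.001]
contact_force: [-1.0, -4.5, 3.3]
width: 0.0
gripper_force: 2.3
```

move_arm:
  deltas:
    - [[0.004, 0, 0, 0, 1], [0.008, 0, 0, 0, 1], [0.012, 0, 0, 0, 1], [0.015, 0, 0, 0, 1], [0.0165, 0, 0, 0, 1], [0.0165, 0, 0, 0, 1]]

```text
clock: 11.1
position: [0.5236, 0.0625, 0.0249]
ee_rot: [0.001, 0.762, 0.647, -0.001]
contact_force: [0.0, -6.9, 3.3]
width: 0.0001
gripper_force: 3.6
```

move_arm:
  deltas:
    - [[0.0015, 0, 0, 0, 1], [0.003, 0, 0, 0, 1], [0.0045, 0, 0, 0, 1], [0.006, 0, 0, 0, 1]]

```text
clock: 11.5
position: [0.5242, 0.0667, 0.0248]
ee_rot: [0.001, 0.762, 0.647, -0.001]
contact_force: [-1.2, -8.2, 3.6]
width: 0.0
gripper_force: 4.4
```

move_arm:
  deltas:
    - [[0.001, 0, 0, 0, 1], [0.002, 0, 0, 0, 1], [0.003, 0, 0, 0, 1], [0.004, 0, 0, 0, 1]]

```text
clock: 11.9
position: [0.5247, 0.0698, 0.0249]
ee_rot: [0.001, 0.762, 0.647, -0.001]
contact_force: [-1.1, -9.7, 4.2]
width: -0.0001
gripper_force: 4.4
```

move_arm:
  deltas:
    - [[0.001, 0, 0, 0, 1], [0.002, 0, 0, 0, 1], [0.003, 0, 0, 0, 1], [0.004, 0, 0, 0, 1]]

```text
clock: 12.3
position: [0.525, 0.0718, 0.0249]
ee_rot: [0.002, 0.762, 0.648, -0.002]
contact_force: [-1.7, -15.5, 3.9]
width: 0.0
gripper_force: 7.4
```

move_arm:
  deltas:
    - [[0.0005, 0, 0, 0, 1], [0.001, 0, 0, 0, 1]]

```text
clock: 12.5
position: [0.525, 0.0719, 0.0249]
ee_rot: [0.002, 0.761, 0.648, -0.003]
contact_force: [-1.9, -16.2, 4.1]
width: -0.0006
gripper_force: 8.2
```

move_arm:
  deltas:
    - [[0.0005, 0, 0, 0, 1], [0.001, 0, 0, 0, 1], [0.001, 0, 0, 0, 1]]

```text
clock: 12.8
position: [0.525, 0.0719, 0.0249]
ee_rot: [0.003, 0.761, 0.648, -0.003]
contact_force: [-3.2, -18.5, 4.6]
width: -0.0004
gripper_force: 8.9
```

move_arm:
  deltas:
    - [[0.0002, 0, 0, 0, 1], [0.0002, 0, 0, 0, 1], [0.0002, 0, 0, 0, 1], [0.0002, 0, 0, 0, 1], [0.0002, 0, 0, 0, 1], [0.0002, 0, 0, 0, 1], [0.0002, 0, 0, 0, 1], [0.0002, 0, 0, 0, 1], [0.0002, 0, 0, 0, 1], [0.0002, 0, 0, 0, 1]]

```text
clock: 13.8
position: [0.525, 0.0719, 0.0249]
ee_rot: [0.003, 0.761, 0.648, -0.004]
contact_force: [-3.3, -17.9, 4.8]
width: -0.0002
gripper_force: 9.1
```

Run:
```python
from h import *
go(None)
im=manip.get_image('wrist');cv2.imwrite('pics/w6.png',im[...,::-1])
```

```text
t 13.8 pos [0.525  0.0719 0.0249] toolx yaw 80.83 q6 0.18 F [ -3.3 -17.9   4.8] w -0.0002
```

View pics/w6.png

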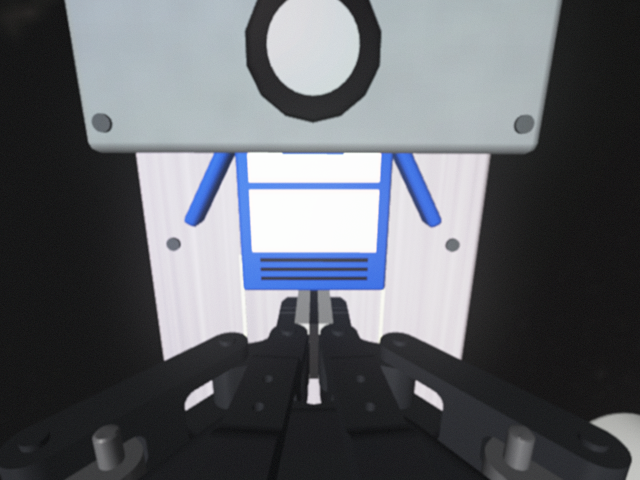

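The carrier is straight in the tunnel with its tail edge at (245-384,289), so the nose is about 62 mm in. It no longer advances while the force climbs, so it's on the stop. I'll press slightly more for a moment, then back off.

move_arm:
  deltas:
    - [[0.0005, 0, 0, 0, 1], [0.0007, 0, 0, 0, 1], [0.0007, 0, 0, 0, 1], [0.0007, 0, 0, 0, 1], [0.0007, 0, 0, 0, 1], [0.0007, 0, 0, 0, 1]]

```text
clock: 14.45
position: [0.525, 0.072, 0.0249]
ee_rot: [0.003, 0.761, 0.648, -0.004]
contact_force: [-2.6, -19.7, 4.7]
width: -0.0001
gripper_force: 10.0
```

move_arm:
  deltas:
    - [[-0.002, 0, 0, 0, 1], [-0.005, 0, 0, 0, 1], [-0.01, 0, 0, 0, 1], [-0.03, 0, 0, 0, 1], [-0.05, 0, 0, 0, 1], [-0.05, 0, -0.05, 0, 1], [-0.05, 0, -0.1, 0, 1], [-0.05, 0, -0.1, 0, 1]]

```text
clock: 15.25
position: [0.5235, 0.0381, 0.1094]
ee_rot: [0.004, 0.763, 0.647, 0.004]
contact_force: [0.7, 0.4, 0.7]
width: 0.0005
gripper_force: 0.0
```

Run:
```python
from h import *
go(None)
c=cam('wrist');im=manip.get_image('wrist');cv2.imwrite('pics/w7.png',im[...,::-1])
u=np.array([.1616,.9869])
m=blue(im);k=max(cv2.findContours(cv2.morphologyEx(m,cv2.MORPH_CLOSE,np.ones((9,9))),0,2)[0],key=cv2.contourArea)[:,0]
y=k[:,1].max();e=k[k[:,1]>=y-4];px=np.float64([e[e[:,0].argmin()],e[e[:,0].argmax()]]);X=cast(c,px,.026)
print(px.tolist(),(X[:,:2]-[.5361,.139])@u,'angle',np.degrees(np.arctan2(*(X[1]-X[0])[1::-1]))+90)
```

```text
t 15.25 pos [0.5235 0.0381 0.1094] toolx yaw 80.56 q6 0.1 F [0.7 0.4 0.7] w 0.0005
[[259.0, 186.0], [351.0, 186.0]] [-0.05612031 -0.05633029] angle 80.49358978819365
```

```bash
python3 -c "
from rig import manip
print(manip.sign_off())"
```

```text
the job is handed in; nothing more can be done
None
```

I slid the carrier home against the end stop, nose about 62–64 mm behind the mouth. I held it there for over a second at an estimated 8–11 N beyond the drag, then let go and handed it in at about 15 s. It lay straight when I last looked, but the result wasn't reported back.

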